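# Square the tea-bowl box in the packing stop and hold its lid ready above it

### The job

Push the open wooden box with the tea bowl in it square and flush into the inside corner of the wooden L-shaped stop. Then pick up its loose wooden lid by the bar handle and carry it over the row of stock boxes, without disturbing those boxes or the cup. Finish while still holding the lid, level and motionless, hovering about a finger's width (15 mm) above the box's rim, centred and lined up with the box and touching neither box nor stop: do not put it down or let go.

Things in the scene. Friction and masses are not known exactly. Their poses are not given: they have to be found in the camera images.
- stop_corner (a point): Inside corner, at table height, of a fixed L-shaped stop: two dark wooden battens 18 mm thick, 40 mm high. Its +x points square into the far batten (inner face x = 0, running 210 mm from the corner towards -y), +y into the left batten (inner face y = 0, running 230 mm towards -x). The box belongs at x < 0, y < 0. Turned up to 0.2 rad.
- box_rim (a point): Centre of the mouth, in the rim's plane, of the loose open light-wood box: 140 (its x) x 110 (y) x 60 mm high, walls 8 mm, about 0.35 kg; slides when pushed. A tea bowl is packed fast in it, 12 mm below the rim. Its axes point as the stop's within 0.2 rad; +x face goes to the far batten, +y face to the left. Flush, this point is at x = -70, y = -55 mm from the corner.
- lid_grip (a point): Centre of the bar handle of the loose light-wood lid, 28 mm above the lid's underside. Flat board 146 (its x) x 116 (y) x 8 mm; on its middle an upright solid bar 70 mm long (x), 18 mm wide (y), 40 mm tall. About 0.13 kg, lying on the table, handle up (z). Its long side goes along the box's long side, either way round.
- long_box: Lowest box of the row of stock between lid and packing stop: brown wood, 340 mm along its x (which points away from the robot), 90 mm along y, 65 mm high; origin at the centre of its underside. Leave alone.
- blue_box: Blue box standing on the nearer part of the long box, 140 x 80 x 50 mm, origin at the centre of its underside; its top is 115 mm above the table. Leave alone.
- card_box: Flat brown card box standing on the farther part of the long box, 120 x 75 x 40 mm, origin at the centre of its underside; its top is 105 mm above the table. Leave alone.
- cup: Blue ceramic cup standing on the table beyond the lid, 72 mm wide, 75 mm high, origin at the centre of its underside. Leave alone.
Things that resemble listed ones, but are neither listed nor needed, are in the scene too. What is shaped like the part that bears box_rim but pink is not meant.

How it is judged:
By the outcome, as a careful person would: the job done as asked, in the order asked, and still so for the second after the job is handed in, while the arm keeps its last pose, push and grip.
It also fails if it takes over 70 s, if anything falls off the work surface, if the arm or the gripper's body presses on something with over 40 N, if the wrist force passes 120 N, or if a joint passes its speed limit or range.

### The arm

A 7-joint arm with a two-finger parallel gripper is mounted at the origin on the work surface. World frame = base frame: x ahead of the robot, y to its left, z up, the work surface at z = 0. Lengths are in m, angles in rad, forces in N, time in s.
With the tool pointing down it reaches from about 0.425 to 0.925 m from the base axis. Payload 6.8 kg.
Tool frame: the origin (TCP) lies at the very end of the fingers, on their centre line; the grasp point (between the pads) lies 19 mm behind it; z points along the fingers, y is the line along which they close (so a half turn about z gives the same grasp; the last joint's range is limited). The gripper opens to 85 mm and grips with 20 to 120 N. Pads are 22 mm wide; open, the fingers measure 114 mm over their backs; the gripper's body (76 mm by 85 mm) begins 54 mm behind the grasp point. The pads swing forward as they close: fully open they stand 13 mm farther back than shut.
Start: joints at [-1.414, 0.477, 0.022, 1.555, -0.011, 1.109, -0.083], TCP at [0.177, 0.651, 0.21] pointing down, gripper open.
Joint ranges: [-2.96, 2.96], [-0.34, 2.1], [-1.41, 1.46], [0.24, 2.44], [-1.37, 4.51], [0.17, 1.92], [-2.96, 2.96]. Speed limits (rad/s): [2.39, 2.39, 3.14, 3.14, 3.14, 3.14, 3.14].

### API

Orientations are given as a unit quaternion [w, x, y, z].
In Python, from station import bot gives the robot as it stands.
- The arm moves only by the tool jog_arm, never from a script. Its argument "motion" is a list of rows, each a list of 7 numbers: the turn, a rotation vector about the tool's x, y, z in rad, then the shift along the tool's x, y, z in mm, then the finger opening in mm, from 0 to 85.4. A call has 1 to 10 rows; each row is the pose to reach, as a shift and turn from the pose commanded when the call began, along the tool's axes at that moment; what a row does not reach only later rows make up. A row lasts 1/8 s, in which the tool goes at most 62.5 mm and 10.7 degrees, less where a joint would pass 70% of its speed; a pose out of reach is approached as far as the arm can. A call with a gripper value outside its range is refused whole. The fingers move at their own pace and stop on an object; "grip_force" is the grip in N (left out, the last holds). Time passes only in rows, so rows that repeat a pose let the fingers close. It gives the time, the measured TCP pose, the force, the opening and the grip force at its end, in the units of the state.
- bot.get_obs(): the state, without advancing time (a new reading comes with each control period).
- bot.read_camera(name): name is "side" or "top"; returns a dict with "pixels" (480x640x3 uint8, red, green, blue), "camera_matrix" (3x3 intrinsics, pixels), "T" (4x4, takes a point from camera to world coordinates). Camera axes: x right, y down, z forward; pixel columns grow to the right and rows downward; lengths in m; the calibration is good to about 2 mm. A picture is of the moment at which its call begins. There is no depth.
- bot.hand_in(): hands the job in; it is judged then, once.
Trained networks look in a picture, given as the dict that the camera call returned (one of the last four; its "shot" number tells which), for a name from the list of things; names that differ only in an ending like _2 or _b are one class to them, and where a whole thing is asked for, a point or a joint stands for the part that bears it (a point fixed in the world has none). Each returns a list of dicts, best first, with "score" (0 to 1); they miss things now and then, are a little off and sometimes report something else, mostly with a low value. They report only what shows in the picture. A call takes as long as a camera call. They do not tell look-alikes from the thing itself.
- bot.spot_in(thing, picture): "xy" ([column, row] in pixels, amid what is visible of it).
- bot.tip_of(thing, picture): "xy" ([column, row] in pixels: a listed point, or the origin of a listed thing).
The state is a dict: "t": time; "q": joint angles; "joint_vel": joint speeds; "joint_torque": joint torques, N m; "eef_pos": TCP position; "tool_rot": TCP orientation; "contact_force": force on the tool from outside, world axes, zero at the start; "torque": the same for the moment, N m; "gripper_width": opening from 0.0 (shut) to 1.0 (fully open); "grasp_force": force on a finger pad.
Only numpy, scipy, OpenCV 4.12 (cv2) and the standard library are available. Lean on these libraries where they do the work, as an engineer would, in place of code of your own. Each camera call takes 0.05 s, during which the arm holds its last target. There are 200 camera calls.

## Working session

There is one attempt and no reset: what is moved stays moved. The work goes in short steps, Python scripts to look and compute and a tool call to move; the robot and the scene stay as the last step left them, time stands still between calls to the robot, and variables do not carry over. Pictures are saved under pics/ and viewed, at most 10 in all, crops included, and the job is handed in when it is done.

Besides the shell and the picture viewer there is one more tool, called by a JSON object that holds its "api" and its "payload". jog_arm: Moves the arm, as the interface text tells. Its arguments: {"type":"object","properties":{"motion":{"type":"array"},"grip_force":{"type":"number"}},"required":["motion"]}

```bash
mkdir -p pics; ls; python3 - <<'E'
from station import bot
import cv2, numpy as np
o=bot.get_obs(); print({k:np.round(v,3).tolist() for k,v in o.items()})
for n in ("top","side"):
    p=bot.read_camera(n); cv2.imwrite(f"pics/{n}0.png",p["pixels"][...,::-1])
    print(n,p["camera_matrix"].tolist(),np.round(p["T"],4).tolist())
    for t in ("stop_corner","box_rim","lid_grip","long_box","blue_box","card_box","cup"):
        print(t,"tip",[(np.round(d["xy"]).tolist(),round(d["score"],2)) for d in bot.tip_of(t,p)][:3],"spot",[(np.round(d["xy"]).tolist(),round(d["score"],2)) for d in bot.spot_in(t,p)][:3])
E
```

```text
pics
{'t': 0.0, 'q': [-1.414, 0.478, 0.022, 1.556, -0.011, 1.109, -0.083], 'joint_vel': [0.001, 0.001, -0.003, 0.001, 0.002, -0.001, -0.001], 'joint_torque': [0.0, -59.647, 1.608, -28.118, 0.012, 0.01, -0.0], 'eef_pos': [0.177, 0.651, 0.209], 'tool_rot': [-0.0, 0.132, 0.991, -0.001], 'contact_force': [-0.207, -0.927, 0.27], 'torque': [-0.015, -0.051, -0.005], 'grasp_force': 0.0, 'gripper_width': 1.002}
top [[443.0180165608435, 0.0, 316.85929841742376], [0.0, 443.0180165608435, 244.97778634784243], [0.0, 0.0, 1.0]] [[-0.0007, -0.9856, 0.1692, 0.3362], [-1.0, 0.0012, 0.0028, 0.0182], [-0.0029, -0.1692, -0.9856, 1.1309], [0.0, 0.0, 0.0, 1.0]]
stop_corner tip [([192.0, 194.0], 0.92), ([448.0, 274.0], 0.71)] spot [([190.0, 195.0], 0.84)]
box_rim tip [([210.0, 341.0], 0.89), ([222.0, 236.0], 0.78), ([290.0, 290.0], 0.64)] spot [([222.0, 240.0], 0.94), ([211.0, 344.0], 0.92), ([290.0, 288.0], 0.72)]
lid_grip tip [([448.0, 276.0], 0.86)] spot [([445.0, 278.0], 0.71)]
long_box tip [([363.0, 237.0], 0.83)] spot [([354.0, 230.0], 0.73), ([222.0, 240.0], 0.49)]
blue_box tip [([368.0, 261.0], 0.9
[... 321 characters left out ...]
 [[-0.9832, -0.1357, 0.1219, 0.3883], [-0.1824, 0.7248, -0.6644, 0.6428], [0.0018, -0.6754, -0.7374, 0.7903], [0.0, 0.0, 0.0, 1.0]]
stop_corner tip [([199.0, 393.0], 0.89)] spot [([226.0, 396.0], 0.96)]
box_rim tip [([418.0, 378.0], 0.61), ([356.0, 279.0], 0.56)] spot [([413.0, 387.0], 0.91), ([276.0, 354.0], 0.78), ([354.0, 288.0], 0.68)]
lid_grip tip [([361.0, 166.0], 0.98)] spot [([363.0, 172.0], 0.75)]
long_box tip [([300.0, 230.0], 0.74), ([198.0, 393.0], 0.24)] spot [([296.0, 231.0], 0.72)]
blue_box tip [([340.0, 213.0], 0.75)] spot [([339.0, 202.0], 0.74)]
card_box tip [([271.0, 208.0], 0.64)] spot [([271.0, 202.0], 0.66)]
cup tip [([248.0, 158.0], 0.95)] spot [([242.0, 147.0], 0.86)]
```

View pics/top0.png

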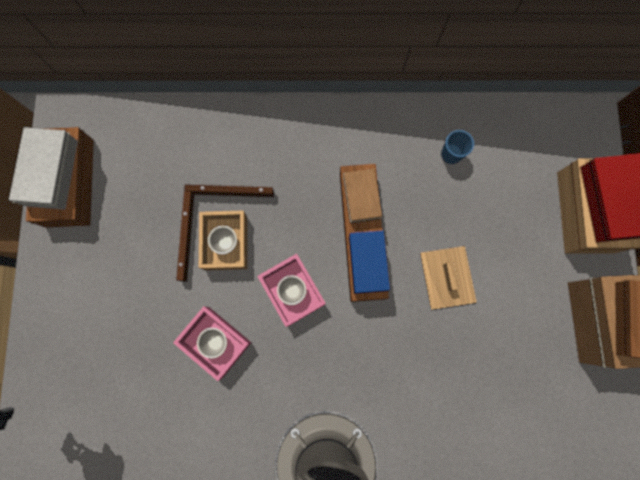

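View pics/side0.png

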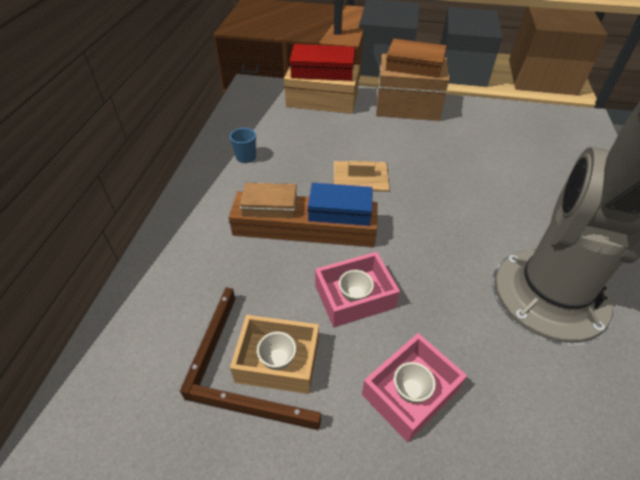

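Top view: the wanted light-wood box is at (222,240), inside the L-stop (corner at about (188,190)). The pink look-alikes at (211,343) and (290,290) are out. The only lid is at (448,278). The stock row runs from (360,165) to (370,300), and the cup is at (458,147). The similar box piles at the right and left edges aren't needed. Next is a close crop and a silhouette fit.

```bash
cat > h.py <<'E'
import numpy as np, cv2
from scipy.optimize import minimize
def proj(p,P):
    T=p["T"]; c=(np.asarray(P)-T[:3,3])@T[:3,:3]; u=c@p["camera_matrix"].T
    return u[:,:2]/u[:,2:]
def ray(p,uv,z):
    T=p["T"]; d=T[:3,:3]@np.linalg.solve(p["camera_matrix"],[*uv,1]); o=T[:3,3]
    return (o+d*(z-o[2])/d[2])[:2]
def cub(x0,x1,y0,y1,z0,z1): return np.array([[x,y,z] for x in(x0,x1) for y in(y0,y1) for z in(z0,z1)])
BOX=[cub(-.07,.07,-.055,.055,0,.06)]
LID=[cub(-.073,.073,-.058,.058,0,.008),cub(-.035,.035,-.009,.009,.008,.048)]
STOP=[cub(0,.018,-.21,.018,0,.04),cub(-.23,.018,0,.018,0,.04)]
def place(parts,x,y,a,z=0):
    c,s=np.cos(a),np.sin(a); R=np.array([[c,-s,0],[s,c,0],[0,0,1]])
    return [q@R.T+[x,y,z] for q in parts]
def sil(p,parts,S=4):
    m=np.zeros((480*S,640*S),np.uint8)
    for q in parts:
        h=cv2.convexHull(((proj(p,q)+.5)*S*16-8).astype(np.float32).round().astype(np.int32))
        cv2.fillConvexPoly(m,h,255,shift=4)
    return cv2.resize(m,(640,480),interpolation=cv2.INTER_AREA)/255.
def fit(pics,masks,parts,x0,z=0):
    def f(v):
        pl=place(parts,v[0],v[1],v[2],z)
        return np.mean([1-np.minimum(a,m).sum()/np.maximum(a,m).sum() for a,m in ((sil(p,pl),m) for p,m in zip(pics,masks))])
    r=minimize(f,x0,method="Nelder-Mead",options=dict(initial_simplex=np.array(x0)+np.array([[0,0,0],[.01,0,0],[0,.01,0],[0,0,.1]]),xatol=2e-4,fatol=1e-4,maxiter=150))
    return r.x,r.fun
E
python3 - <<'E'
from station import bot
from h import *
t=bot.read_camera("top"); s=bot.read_camera("side")
a=t["pixels"][170:300,165:295]; b=t["pixels"][230:330,400:500]; c=s["pixels"][270:440,170:340]; d=s["pixels"][140:240,310:410]
im=np.hstack([np.vstack([cv2.resize(q,(300,300),interpolation=cv2.INTER_CUBIC) for q in z]) for z in((a,b),(c,d))])
cv2.imwrite("pics/crop1.png",im[...,::-1])
for p,pts in((t,[(205,240),(222,214),(240,240),(222,266),(208,220),(185,230),(230,190),(437,280),(448,275),(250,230),(368,240)]),(s,[(260,325),(240,350),(270,380),(315,345),(210,340),(250,403),(190,385),(345,178),(360,168),(300,330),(230,370)])):
    h=cv2.cvtColor(p["pixels"],cv2.COLOR_RGB2HSV); print([(q,h[q[1],q[0]].tolist()) for q in pts])
for n,z,u in(("box",.06,(222,236)),("lid",.028,(448,276)),("stop",0,(192,194)),("blue",.065,(368,261)),("card",.065,(360,199)),("long",0,(363,237)),("cup",0,(450,154)),("pink",.06,(210,341)),("pink2",.06,(290,290))): print(n,ray(t,u,z))
E
```

```text
[((205, 240), [18, 123, 58]), ((222, 214), [17, 111, 165]), ((240, 240), [16, 111, 204]), ((222, 266), [16, 114, 190]), ((208, 220), [17, 117, 98]), ((185, 230), [11, 154, 88]), ((230, 190), [11, 157, 78]), ((437, 280), [16, 110, 178]), ((448, 275), [17, 113, 108]), ((250, 230), [174, 16, 80]), ((368, 240), [108, 170, 132])]
[((260, 325), [17, 124, 117]), ((240, 350), [17, 122, 132]), ((270, 380), [17, 124, 113]), ((315, 345), [17, 122, 152]), ((210, 340), [11, 166, 72]), ((250, 403), [12, 165, 99]), ((190, 385), [12, 159, 85]), ((345, 178), [16, 123, 212]), ((360, 168), [17, 125, 106]), ((300, 330), [17, 124, 115]), ((230, 370), [17, 52, 132])]
box [0.5427215  0.25477941]
lid [ 0.4466024  -0.30570491]
stop [0.66748479 0.35143935]
blue [ 0.47956615 -0.10283693]
card [ 0.63492445 -0.08610991]
long [ 0.55117688 -0.09850601]
cup [ 0.77744809 -0.33593536]
pink [0.2897729  0.27420661]
pink2 [0.40994603 0.0860167 ]
```

View pics/crop1.png

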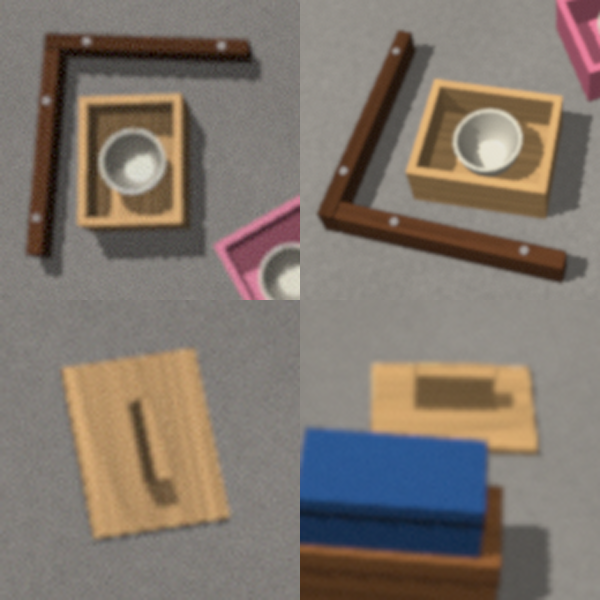

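The crop confirms it: the light-wood box with the bowl sits just inside the L-stop, turned slightly against it, and the lid's bar runs along its long side.

```bash
cat >> h.py <<'E'
def mask(p,lo,hi,c):
    h=cv2.cvtColor(cv2.GaussianBlur(p["pixels"],(3,3),0),cv2.COLOR_RGB2HSV)
    m=cv2.inRange(h,(lo,70,30),(hi,255,255)); n,l,st,ce=cv2.connectedComponentsWithStats(m)
    ok=[i for i in range(1,n) if st[i,4]>150]; i=min(ok,key=lambda i:np.linalg.norm(ce[i]-c)); return l==i
def hull(m):
    k=cv2.convexHull(cv2.findNonZero(m.astype(np.uint8))); o=np.zeros(m.shape,np.uint8); cv2.fillConvexPoly(o,k,1); return o.astype(float)
E
python3 - <<'E'
from station import bot
from h import *
t=bot.read_camera("top"); s=bot.read_camera("side")
B=[hull(mask(t,14,24,(222,240))),hull(mask(s,14,24,(276,354)))]
S=[mask(t,5,14,(200,215)).astype(float),mask(s,5,14,(226,380)).astype(float)]
L=[hull(mask(t,14,24,(448,278)))]
print([int(m.sum()) for m in B+S+L])
for n,pics,M,parts,x0 in(("box",[t,s],B,BOX,[.54,.254,0]),("boxtop",[t],B[:1],BOX,[.54,.254,0]),("boxside",[s],B[1:],BOX,[.54,.254,0]),("stop",[t,s],S,STOP,[.667,.351,0]),("stoptop",[t],S[:1],STOP,[.667,.351,0]),("stopside",[s],S[1:],STOP,[.667,.351,0]),("lid",[t],L,LID[:1],[.45,-.3,.1])):
    print(n,fit(pics,M,parts,x0))
E
```

```text
[2858, 5659, 1572, 3728, 2758]
box (array([0.53752201, 0.25831426, 0.02529868]), np.float64(0.021789914754610618))
boxtop (array([0.53781557, 0.25894229, 0.02549727]), np.float64(0.015519312090509718))
boxside (array([0.53749227, 0.25774919, 0.02774015]), np.float64(0.02100026275393818))
stop (array([ 0.66587584,  0.34434149, -0.03599882]), np.float64(0.200162536147026))
stoptop (array([ 0.66672492,  0.344547  , -0.0427983 ]), np.float64(0.24432622575956653))
stopside (array([ 0.66634185,  0.34403539, -0.04169334]), np.float64(0.15499749298569399))
lid (array([ 0.44559131, -0.31168421,  0.15162757]), np.float64(0.030238341792995782))
```

```bash
python3 - <<'E'
from station import bot
from h import *
t=bot.read_camera("top"); s=bot.read_camera("side")
for sat in (80,100,120):
  M=[]
  for p,c in((t,(200,215)),(s,(226,380))):
    h=cv2.cvtColor(p["pixels"],cv2.COLOR_RGB2HSV)
    m=cv2.inRange(h,(0,sat,15),(14,255,255))
    m=cv2.morphologyEx(m,cv2.MORPH_CLOSE,np.ones((5,5)))
    n,l,st,ce=cv2.connectedComponentsWithStats(m); i=min([i for i in range(1,n) if st[i,4]>300],key=lambda i:np.linalg.norm(ce[i]-c)); M.append((l==i).astype(float))
  print(sat,[int(m.sum()) for m in M],fit([t],M[:1],STOP,[.667,.345,-.04]),fit([s],M[1:],STOP,[.667,.345,-.04]),fit([t,s],M,STOP,[.667,.345,-.04]))
o=[]
for p,m,(x,y) in((t,M[0],(160,165)),(s,M[1],(170,280))):
    im=p["pixels"].copy(); f=(sil(p,place(STOP,.666,.3443,-.04))>.5).astype(np.uint8)
    im[...,0]=np.where(m>0,255,im[...,0]); im=cv2.resize(im,None,fx=4,fy=4); f=cv2.resize(f,None,fx=4,fy=4)
    cv2.drawContours(im,cv2.findContours(f,0,2)[0],-1,(0,255,0),1); o.append(cv2.resize(im[4*y:4*y+600,4*x:4*x+640],(400,375)))
cv2.imwrite("pics/ov.png",np.hstack(o)[...,::-1])
E
```

```text
80 [1624, 3744] (array([ 0.66553531,  0.34389716, -0.04012682]), np.float64(0.2188846868427753)) (array([ 0.66516407,  0.34533299, -0.03303212]), np.float64(0.1508051927259143)) (array([ 0.66672376,  0.34387623, -0.03845841]), np.float64(0.18568794683056894))
100 [1509, 3528] (array([ 0.66413711,  0.34578585, -0.03657929]), np.float64(0.27492114099650644)) (array([ 0.66538119,  0.344067  , -0.03220891]), np.float64(0.19894002183355564)) (array([ 0.66487316,  0.3440147 , -0.03182676]), np.float64(0.2366733549873118))
120 [1378, 3324] (array([ 0.66608468,  0.34395111, -0.05176871]), np.float64(0.3371650834131876)) (array([ 0.66528901,  0.34319844, -0.04458105]), np.float64(0.24545119482364752)) (array([ 0.66441739,  0.34479535, -0.02569837]), np.float64(0.2911912592909113))
```

View pics/ov.png

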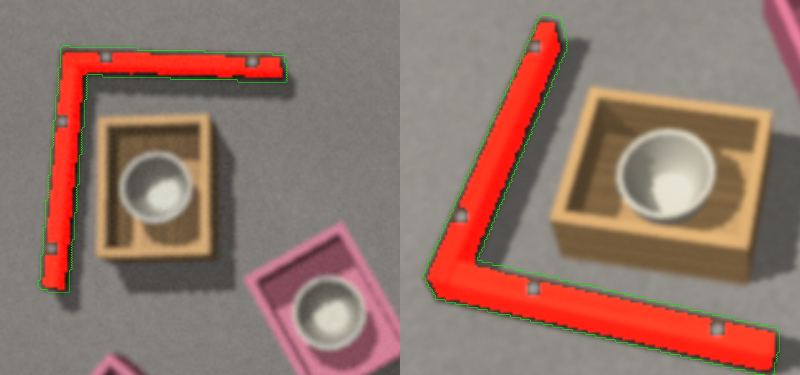

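The fit matches the picture: stop corner (0.6655, 0.3442), yaw −0.040; box (0.5377, 0.2585), yaw +0.026. I'll push +x with two spread fingers, then +y.

```bash
cat >> h.py <<'E'
from scipy.spatial.transform import Rotation as Ro
C=np.array([.6655,.3442]); A=-.04
def w(x,y): c,s=np.cos(A),np.sin(A); return C+[c*x-s*y,s*x+c*y]
def go(o,xyz,yaw):
    """row for TCP xyz, tool-y heading yaw, pointing down"""
    R=Ro.from_quat(np.roll(o["tool_rot"],-1)); ty=[np.cos(yaw),np.sin(yaw),0]; tz=[0,0,-1]
    G=Ro.from_matrix(np.array([np.cross(ty,tz),ty,tz]).T); r=(R.inv()*G).as_rotvec()
    return np.round(r,3).tolist()+np.round(R.inv().apply(np.array(xyz)-o["eef_pos"])*1000,1).tolist()
E
python3 - <<'E'
from station import bot
from h import *
o=bot.get_obs()
a=w(-.235,-.091);print(a,go(o,[*a,.2],np.pi/2+A),go(o,[*a,.025],np.pi/2+A))
E
```

```text
[0.42704895 0.26267028] [0.0, -0.0, -0.225, -343.4, -309.7, 10.2] [0.0, -0.0, -0.225, -343.4, -309.7, 185.2]
```

{"api": "jog_arm", "payload": {"motion": [[0, 0, -0.03, -43, -39, 1, 60], [0, 0, -0.06, -86, -78, 2, 60], [0, 0, -0.09, -129, -116, 4, 60], [0, 0, -0.12, -172, -155, 5, 60], [0, 0, -0.15, -215, -194, 6, 60], [0, 0, -0.18, -258, -232, 8, 60], [0, 0, -0.21, -301, -271, 9, 60], [0, 0, -0.225, -343, -310, 10, 60], [0, 0, -0.225, -343, -310, 10, 60], [0, 0, -0.225, -343, -310, 10, 60]]}}

```text
t: 3.05
eef_pos: [0.4264, 0.263, 0.2004]
tool_rot: [0.0, 0.02, 1.0, 0.0]
contact_force: [-0.7, 0.3, -0.3]
gripper_width: 0.706
grasp_force: 0.0
```

```bash
python3 - <<'E'
from station import bot
from h import *
o=bot.get_obs(); a=w(-.235,-.091);print(o["eef_pos"],np.round(o["q"],2),o["gripper_width"],go(o,[*a,.025],np.pi/2+A))
E
```

```text
[0.42641209 0.2630101  0.20036716] [-0.82  0.2   0.16  1.98 -0.04  0.96  0.89] 0.706036004048471 [0.001, -0.0, -0.0, -0.7, -0.4, 175.4]
```

{"api": "jog_arm", "payload": {"motion": [[0, 0, 0, -0.7, 0, 50, 60], [0, 0, 0, -0.7, 0, 100, 60], [0, 0, 0, -0.7, 0, 150, 60], [0, 0, 0, -0.7, 0, 175, 60], [0, 0, 0, -0.7, 0, 175, 60], [0, 0, 0, -10, 0, 175, 60], [0, 0, 0, -20, 0, 175, 60], [0, 0, 0, -26, 0, 175, 60], [0, 0, 0, -32, 0, 175, 60], [0, 0, 0, -38, 0, 175, 60]]}}

```text
t: 4.3
eef_pos: [0.4642, 0.2614, 0.0253]
tool_rot: [-0.0, 0.02, 1.0, 0.0]
contact_force: [-3.5, 1.0, 1.9]
gripper_width: 0.701
grasp_force: 1.8
```

{"api": "jog_arm", "payload": {"motion": [[0, 0, 0, -5, 0, 0, 60], [0, 0, 0, -10, 0, 0, 60], [0, 0, 0, -15, 0, 0, 60], [0, 0, 0, -20, 0, 0, 60], [0, 0, 0, -25, 0, 0, 60], [0, 0, 0, -30, 0, 0, 60], [0, 0, 0, -34, 0, 0, 60], [0, 0, 0, -37, 0, 0, 60], [0, 0, 0, -40, 0, 0, 60], [0, 0, 0, -40, 0, 0, 60]]}}

```text
t: 5.55
eef_pos: [0.5052, 0.2593, 0.0252]
tool_rot: [0.001, 0.02, 1.0, 0.0]
contact_force: [-1.0, 0.0, -0.8]
gripper_width: 0.7
grasp_force: 0.4
```

```bash
cat >> h.py <<'E'
def sf(xy): c,s=np.cos(A),np.sin(A); d=np.asarray(xy)-C; return np.array([c*d[0]+s*d[1],-s*d[0]+c*d[1]])*1000
E
python3 - <<'E'
from station import bot
from h import *
o=bot.get_obs(); print(o["eef_pos"],sf(o["eef_pos"][:2]),o["contact_force"],o["t"])
p=bot.read_camera("top"); cv2.imwrite("pics/push1.png",cv2.resize(p["pixels"][160:310,150:350,::-1],None,fx=3,fy=3,interpolation=2))
E
```

```text
[0.50522714 0.25934288 0.02517205] [-156.75127844  -91.1984492 ] [-1.011282    0.01589204 -0.79554277] 5.55
```

View pics/push1.png

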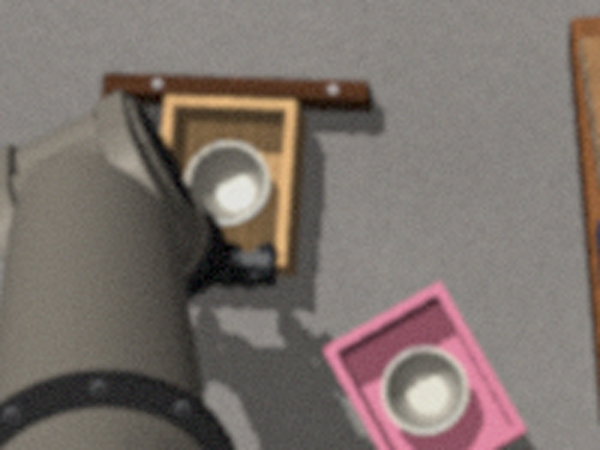

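The box has been pushed close to the far batten (its edge at about row 97 in the crop) and sits square. A few mm remain.

{"api": "jog_arm", "payload": {"motion": [[0, 0, 0, -2, 0, 0, 60], [0, 0, 0, -4, 0, 0, 60], [0, 0, 0, -5, 0, 0, 60], [0, 0, 0, -6, 0, 0, 60]]}}

```text
t: 6.1
eef_pos: [0.5104, 0.2592, 0.0252]
tool_rot: [-0.0, 0.02, 1.0, 0.0]
contact_force: [-4.5, 0.1, 2.9]
gripper_width: 0.699
grasp_force: 1.9
```

{"api": "jog_arm", "payload": {"motion": [[0, 0, 0, -1, 0, 0, 60], [0, 0, 0, -2, 0, 0, 60]]}}

```text
t: 6.35
eef_pos: [0.5121, 0.2591, 0.0252]
tool_rot: [-0.0, 0.02, 1.0, -0.0]
contact_force: [-6.6, -0.1, 5.4]
gripper_width: 0.703
grasp_force: 3.3
```

{"api": "jog_arm", "payload": {"motion": [[0, 0, 0, -1, 0, 0, 60], [0, 0, 0, -2, 0, 0, 60], [0, 0, 0, -3, 0, 0, 60]]}}

```text
t: 6.72
eef_pos: [0.512, 0.2591, 0.0249]
tool_rot: [-0.003, 0.019, 1.0, -0.001]
contact_force: [-13.9, -0.1, 10.6]
gripper_width: 0.699
grasp_force: 7.2
```

{"api": "jog_arm", "payload": {"motion": [[0, 0, 0, 10, 0, 0, 60], [0, 0, 0, 25, 0, 0, 60], [0, 0, 0, 30, 0, -60, 60], [0, 0, 0, 30, 0, -120, 60], [0, 0, 0, 30, 0, -130, 60], [0, 0, 0, 30, 0, -130, 60]]}}

```text
t: 7.48
eef_pos: [0.4857, 0.2604, 0.1557]
tool_rot: [0.001, 0.02, 1.0, 0.001]
contact_force: [-0.2, 0.0, -0.6]
gripper_width: 0.702
grasp_force: 0.0
```

```bash
python3 - <<'E'
from station import bot
from h import *
o=bot.get_obs(); a=w(-.07,-.19);print(o["eef_pos"],a,go(o,[*a,.155],A))
p=bot.read_camera("side"); B=hull(mask(p,14,24,(240,360))); v,e=fit([p],[B],BOX,[.58,.26,-.04]); print(sf(v[:2]),v[2]-A,e)
E
```

```text
[0.48567527 0.26041083 0.15567322] [0.58795802 0.15715123] [0.002, 0.0, 1.571, -106.3, -99.1, 0.7]
[-66.28235657 -95.4207565 ] 0.005757404061143119 0.05217224042284563
```

{"api": "jog_arm", "payload": {"motion": [[0, 0, 0.17, -11, -10, 0, 60], [0, 0, 0.34, -22, -20, 0, 60], [0, 0, 0.51, -33, -31, 0, 60], [0, 0, 0.68, -45, -42, 0, 60], [0, 0, 0.85, -56, -52, 0, 60], [0, 0, 1.02, -67, -63, 0, 60], [0, 0, 1.19, -79, -74, 0, 60], [0, 0, 1.36, -90, -84, 0, 60], [0, 0, 1.52, -101, -95, 0, 60], [0, 0, 1.571, -106, -99, 0, 60]]}}

```text
t: 8.78
eef_pos: [0.5868, 0.1557, 0.1531]
tool_rot: [0.0, 0.722, 0.692, -0.002]
contact_force: [0.3, -0.1, 0.1]
gripper_width: 0.701
grasp_force: 0.0
```

{"api": "jog_arm", "payload": {"motion": [[0, 0, 0, 0, 0, 0, 60], [0, 0, 0, 0, 0, 0, 60]]}}

```text
t: 9.02
eef_pos: [0.5868, 0.1576, 0.1546]
tool_rot: [-0.0, 0.72, 0.694, -0.0]
contact_force: [-0.7, -0.7, -0.2]
gripper_width: 0.704
grasp_force: 0.0
```

```bash
python3 - <<'E'
from station import bot
from h import *
o=bot.get_obs(); a=w(-.07,-.19);print(o["eef_pos"],go(o,[*a,.025],A))
p=bot.read_camera("side"); B=hull(mask(p,14,24,(240,360))); v,e=fit([p],[B],BOX,[.58,.26,-.04]); print(sf(v[:2]),v[2]-A,e)
cv2.imwrite("pics/s2.png",p["pixels"][...,::-1])
E
```

```text
[0.58681362 0.15759768 0.15458196] [-0.001, 0.0, 0.003, -0.4, 1.3, 129.6]
[-67.49294691 -96.01577797] 0.0022852640988252557 0.047309941877461736
```

View pics/s2.png

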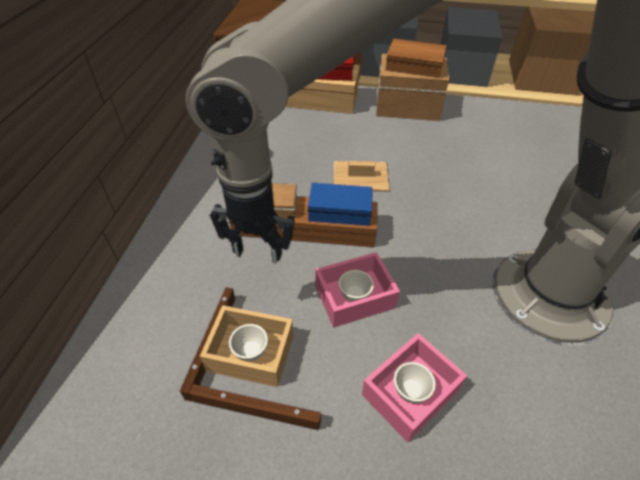

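The side view shows the box square against the far batten. Next is the push towards the left batten (+y, which is tool +x).

{"api": "jog_arm", "payload": {"motion": [[0, 0, 0, 0, 1, 50, 60], [0, 0, 0, 0, 1, 100, 60], [0, 0, 0, 0, 1, 130, 60], [0, 0, 0, 0, 1, 130, 60], [0, 0, 0, 12, 1, 130, 60], [0, 0, 0, 22, 1, 130, 60], [0, 0, 0, 28, 1, 130, 60], [0, 0, 0, 34, 1, 130, 60], [0, 0, 0, 39, 1, 130, 60], [0, 0, 0, 44, 1, 130, 60]]}}

```text
t: 10.32
eef_pos: [0.5906, 0.2003, 0.0255]
tool_rot: [0.0, 0.721, 0.692, -0.0]
contact_force: [0.7, -4.8, 2.6]
gripper_width: 0.705
grasp_force: 2.2
```

{"api": "jog_arm", "payload": {"motion": [[0, 0, 0, 5, 0, 0, 60], [0, 0, 0, 10, 0, 0, 60], [0, 0, 0, 14, 0, 0, 60], [0, 0, 0, 18, 0, 0, 60], [0, 0, 0, 21, 0, 0, 60], [0, 0, 0, 23, 0, 0, 60], [0, 0, 0, 25, 0, 0, 60]]}}

```text
t: 11.2
eef_pos: [0.5912, 0.2259, 0.0252]
tool_rot: [-0.0, 0.721, 0.693, -0.0]
contact_force: [0.0, -4.2, 3.6]
gripper_width: 0.701
grasp_force: 2.3
```

{"api": "jog_arm", "payload": {"motion": [[0, 0, 0, 1, 0, 0, 60], [0, 0, 0, 2, 0, 0, 60], [0, 0, 0, 3, 0, 0, 60]]}}

```text
t: 11.58
eef_pos: [0.5913, 0.2272, 0.0251]
tool_rot: [0.001, 0.721, 0.693, -0.001]
contact_force: [-0.9, -8.5, 4.6]
gripper_width: 0.702
grasp_force: 4.5
```

{"api": "jog_arm", "payload": {"motion": [[0, 0, 0, 1, 0, 0, 60], [0, 0, 0, 2, 0, 0, 60], [0, 0, 0, 3, 0, 0, 60]]}}

```text
t: 11.95
eef_pos: [0.5917, 0.2274, 0.0251]
tool_rot: [0.002, 0.722, 0.692, -0.002]
contact_force: [-0.5, -14.3, 5.0]
gripper_width: 0.707
grasp_force: 7.1
```

{"api": "jog_arm", "payload": {"motion": [[0, 0, 0, -12, 0, 0, 60], [0, 0, 0, -30, 0, 0, 60], [0, 0, 0, -40, 0, -60, 60], [0, 0, 0, -40, 0, -120, 60], [0, 0, 0, -80, 0, -150, 60], [0, 0, 0, -80, 0, -150, 60], [0, 0, 0, -80, 0, -150, 60]]}}

```text
t: 12.82
eef_pos: [0.5877, 0.1525, 0.1747]
tool_rot: [-0.001, 0.721, 0.693, 0.0]
contact_force: [-0.6, 0.5, -0.2]
gripper_width: 0.706
grasp_force: 0.0
```

```bash
python3 - <<'E'
from station import bot
from h import *
s=bot.read_camera("side"); t=bot.read_camera("top")
o=[]
for p,(x,y) in((t,(160,160)),(s,(150,270))):
    im=cv2.resize(p["pixels"],None,fx=4,fy=4,interpolation=2); v=w(-.07,-.055)
    f=cv2.resize((sil(p,place(BOX,*v,A))>.5).astype(np.uint8),None,fx=4,fy=4)
    cv2.drawContours(im,cv2.findContours(f,0,2)[0],-1,(0,255,0),1); o.append(im[4*y:4*y+600,4*x:4*x+400] if p is t else im[4*y:4*y+600,4*x+80:4*x+480])
cv2.imwrite("pics/flush.png",np.hstack(o)[...,::-1])
m=hull(mask(s,14,24,(240,360))); print(m.sum()); v,e=fit([s],[m],BOX,[.593,.292,-.04]); print(sf(v[:2]),v[2]-A,e)
o=bot.get_obs();print(o["eef_pos"],o["t"],np.round(o["q"],2))
E
```

```text
5664.0
[-67.0986797  -62.19683306] 0.00048462602313848607 0.08472132746663463
[0.58733391 0.15320221 0.17391928] 12.925 [-0.78  0.45  0.56  1.79 -0.28  0.99 -0.14]
```

View pics/flush.png

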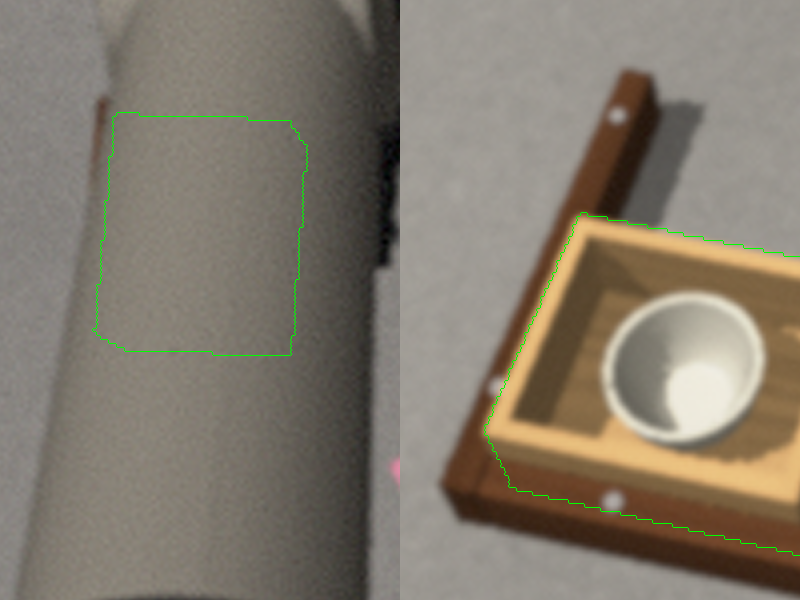

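The box is flush: the green outline is the expected flush pose, and the side view matches it at the far-left rim corner, around (488,430). Now I'll refine the lid pose.

```bash
python3 - <<'E'
from station import bot
from h import *
s=bot.read_camera("side"); t=bot.read_camera("top")
for p,c in((t,(448,278)),(s,(361,172))):
    m=hull(mask(p,14,24,c)); print(m.sum(),fit([p],[m],LID,[.4456,-.3117,.15]))
    for d in bot.tip_of("lid_grip",p)[:1]: print(d["xy"],d["score"],ray(p,d["xy"],.028), proj(p,[[.4456,-.3117,.028]]))
o=bot.get_obs()
E
```

```text
2760.0 (array([ 0.44563192, -0.31177904,  0.15040351]), np.float64(0.031189155483411946))
[448.7, 276.7] 0.56 [ 0.44485109 -0.30735974] [[450.42685489 276.39857216]]
1490.0 (array([ 0.44698162, -0.31371665,  0.16853167]), np.float64(0.1174691909395792))
[359.1, 166.5] 0.87 [ 0.45386834 -0.31887065] [[361.84146599 168.51845997]]
```

```bash
python3 - <<'E'
from station import bot
from h import *
o=bot.get_obs(); print(go(o,[.4456,-.312,.20],.15-np.pi/2))
E
```

```text
[-0.001, 0.001, 1.382, -469.8, -124.1, -25.3]
```

{"api": "jog_arm", "payload": {"motion": [[0, 0, 0.14, -45, -12, -25, 60], [0, 0, 0.28, -92, -24, -25, 60], [0, 0, 0.42, -140, -36, -25, 60], [0, 0, 0.56, -188, -49, -25, 60], [0, 0, 0.7, -236, -62, -25, 60], [0, 0, 0.84, -284, -75, -25, 60], [0, 0, 0.98, -332, -88, -25, 60], [0, 0, 1.12, -380, -100, -25, 60], [0, 0, 1.26, -426, -112, -25, 60], [0, 0, 1.382, -470, -124, -25, 60]]}}

```text
t: 14.38
eef_pos: [0.4453, -0.3138, 0.2001]
tool_rot: [0.0, 0.997, 0.073, -0.0]
contact_force: [-0.2, 0.2, -0.6]
gripper_width: 0.698
grasp_force: 0.0
```

{"api": "jog_arm", "payload": {"motion": [[0, 0, 0, 0, 0, 0, 60], [0, 0, 0, 0, 0, 0, 60], [0, 0, 0, 0, 0, 0, 60]]}}

```text
t: 14.75
eef_pos: [0.4464, -0.3111, 0.1999]
tool_rot: [-0.0, 0.997, 0.076, -0.0]
contact_force: [1.0, 0.3, -0.5]
gripper_width: 0.701
grasp_force: 0.0
```

```bash
python3 - <<'E'
from station import bot
from h import *
o=bot.get_obs(); print(o["eef_pos"],np.round(o["q"],2),go(o,[.4456,-.312,.06],.15-np.pi/2))
s=bot.read_camera("side"); t=bot.read_camera("top")
v=w(-.07,-.055)
for p,c in((t,(210,225)),(s,(240,360))):
    m=mask(p,14,24,c); print(m.sum(),fit([p],[hull(m)],BOX,[*v,A]))
im=cv2.resize(t["pixels"][165:265,165:295],(520,400),interpolation=2)
a=s["pixels"][130:230,310:410]; im=np.hstack([im,cv2.resize(a,(280,400),interpolation=2)])
cv2.imwrite("pics/c2.png",im[...,::-1])
E
```

```text
[ 0.44641545 -0.31110044  0.19990292] [-0.28  0.41  1.    1.93 -0.41  1.02 -0.51] [-0.001, 0.0, 0.002, -0.9, 0.9, 139.9]
2239 (array([ 0.59424702,  0.2940949 , -0.02653187]), np.float64(0.057696245559070714))
4211 (array([ 0.59643552,  0.2826736 , -0.03354803]), np.float64(0.08090398152782252))
```

View pics/c2.png

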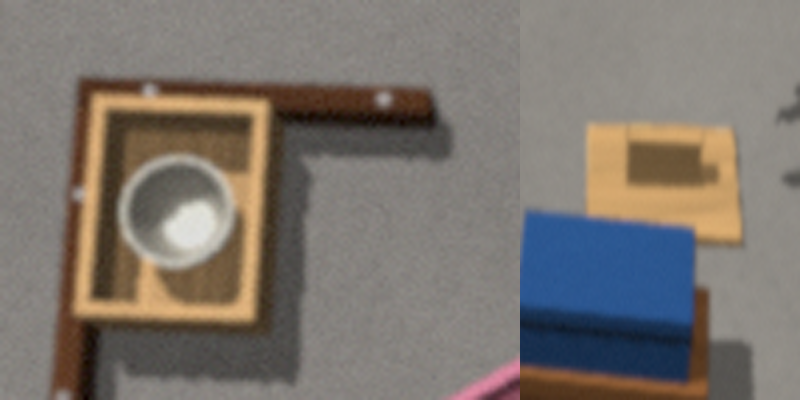

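The top crop shows the box tight in the corner, its left and far rim edges parallel to the battens. The lid is undisturbed. Descending onto the bar now.

{"api": "jog_arm", "payload": {"motion": [[0, 0, 0, -1, 1, 50, 60], [0, 0, 0, -1, 1, 100, 60], [0, 0, 0, -1, 1, 140, 60], [0, 0, 0, -1, 1, 165, 60], [0, 0, 0, -1, 1, 180, 60], [0, 0, 0, -1, 1, 186, 60], [0, 0, 0, -1, 1, 186, 60], [0, 0, 0, -1, 1, 186, 60]]}}

```text
t: 15.85
eef_pos: [0.4454, -0.3141, 0.015]
tool_rot: [0.0, 0.997, 0.074, 0.001]
contact_force: [-0.0, 0.4, 0.3]
gripper_width: 0.703
grasp_force: 0.0
```

{"api": "jog_arm", "payload": {"motion": [[0, 0, 0, 0, 0, 0, 40], [0, 0, 0, 0, 0, 0, 25], [0, 0, 0, 0, 0, 0, 10], [0, 0, 0, 0, 0, 0, 10], [0, 0, 0, 0, 0, 0, 10], [0, 0, 0, 0, 0, 0, 10], [0, 0, 0, 0, 0, 0, 10]], "grip_force": 60}}

```text
t: 16.73
eef_pos: [0.4449, -0.3138, 0.0147]
tool_rot: [-0.0, 0.997, 0.074, 0.0]
contact_force: [-1.0, 2.1, 5.6]
gripper_width: 0.194
grasp_force: 59.6
```

{"api": "jog_arm", "payload": {"motion": [[0, 0, 0, 0, 0, -10, 10], [0, 0, 0, 0, 0, -40, 10], [0, 0, 0, 0, 0, -80, 10], [0, 0, 0, 0, 0, -120, 10], [0, 0, 0, 0, 0, -160, 10], [0, 0, 0, 0, 0, -195, 10], [0, 0, 0, 0, 0, -195, 10], [0, 0, 0, 0, 0, -195, 10]]}}

```text
t: 17.73
eef_pos: [0.4442, -0.3131, 0.2085]
tool_rot: [-0.001, 0.997, 0.074, -0.0]
contact_force: [0.7, -0.1, -1.5]
gripper_width: 0.191
grasp_force: 58.9
```

```bash
python3 - <<'E'
from station import bot
from h import *
o=bot.get_obs(); v=w(-.07,-.055); print(o["eef_pos"],o["gripper_width"],np.round(o["q"],2),v,go(o,[*v,.21],A-np.pi/2))
E
```

```text
[ 0.44424969 -0.31310733  0.20846411] 0.19107676195656073 [-0.29  0.4   1.02  1.92 -0.4   1.04 -0.51] [0.59335658 0.29204325] [-0.001, 0.001, 0.189, 237.3, -576.3, -1.0]
```

{"api": "jog_arm", "payload": {"motion": [[0, 0, 0, 5, -12, 0, 10], [0, 0, 0.02, 14, -34, 0, 10], [0, 0, 0.03, 28, -67, 0, 10], [0, 0, 0.04, 42, -102, 0, 10], [0, 0, 0.05, 58, -140, 0, 10], [0, 0, 0.06, 74, -180, 0, 10], [0, 0, 0.07, 91, -220, 0, 10], [0, 0, 0.08, 107, -260, 0, 10], [0, 0, 0.09, 124, -300, 0, 10], [0, 0, 0.1, 140, -340, 0, 10]]}}

```text
t: 18.98
eef_pos: [0.5321, 0.0456, 0.2082]
tool_rot: [0.0, 1.0, 0.025, -0.001]
contact_force: [0.4, -0.5, -1.2]
gripper_width: 0.188
grasp_force: 58.8
```

```bash
python3 - <<'E'
from station import bot
from h import *
o=bot.get_obs(); v=w(-.07,-.055); print(o["eef_pos"],o["gripper_width"],np.round(o["q"],2),go(o,[*v,.21],A-np.pi/2))
E
```

```text
[0.53205124 0.04558225 0.20816958] 0.18789202222032078 [-1.03  0.41  1.08  1.94 -0.42  1.04 -1.29] [0.0, 0.002, 0.089, 73.3, -243.2, -2.0]
```

{"api": "jog_arm", "payload": {"motion": [[0, 0, 0.01, 11, -38, 0, 10], [0, 0, 0.02, 23, -76, 0, 10], [0, 0, 0.03, 34, -114, 0, 10], [0, 0, 0.045, 46, -152, 0, 10], [0, 0, 0.06, 57, -188, 0, 10], [0, 0, 0.075, 66, -218, 0, 10], [0, 0, 0.085, 71, -236, 0, 10], [0, 0, 0.089, 73, -243, 0, 10], [0, 0, 0.089, 73, -243, 0, 10], [0, 0, 0.089, 73, -243, 0, 10]]}}

```text
t: 20.23
eef_pos: [0.5939, 0.2878, 0.2094]
tool_rot: [0.0, 1.0, -0.021, -0.0]
contact_force: [-0.0, -0.4, -1.0]
gripper_width: 0.191
grasp_force: 58.8
```

{"api": "jog_arm", "payload": {"motion": [[0, 0, 0, 0, 0, 0, 10], [0, 0, 0, 0, 0, 25, 10], [0, 0, 0, 0, 0, 50, 10], [0, 0, 0, 0, 0, 75, 10], [0, 0, 0, 0, 0, 80, 10], [0, 0, 0, 0, 0, 80, 10], [0, 0, 0, 0, 0, 80, 10]]}}

```text
t: 21.1
eef_pos: [0.5947, 0.2895, 0.1305]
tool_rot: [-0.0, 1.0, -0.02, 0.001]
contact_force: [-0.1, 0.1, -0.9]
gripper_width: 0.193
grasp_force: 58.8
```

```bash
python3 - <<'E'
from station import bot
from h import *
o=bot.get_obs(); v=w(-.07,-.055); print(o["eef_pos"],o["gripper_width"],np.round(o["q"],2),go(o,[*v,.0897],A-np.pi/2))
s=bot.read_camera("side"); t=bot.read_camera("top"); z=o["eef_pos"][2]-.0147; print("underside",z)
im=[]
for p,(x,y) in((t,(160,160)),(s,(150,255))):
    i=cv2.resize(p["pixels"],None,fx=4,fy=4,interpolation=2)
    for q,c in((place(BOX,*v,A),(0,255,0)),(place(LID[:1],*o["eef_pos"][:2],A,z),(255,0,0))):
        f=cv2.resize((sil(p,q)>.5).astype(np.uint8),None,fx=4,fy=4)
        cv2.drawContours(i,cv2.findContours(f,0,2)[0],-1,c,1)
    x+=0 if p is t else 20
    im.append(i[4*y:4*y+600,4*x:4*x+400] if p is t else i[4*y:4*y+600,4*x:4*x+400])
cv2.imwrite("pics/h1.png",np.hstack(im)[...,::-1])
E
```

```text
[0.59469265 0.28947471 0.13049469] 0.19271467382343307 [-1.15  0.72  0.93  1.71 -0.65  1.05 -1.61] [-0.001, -0.002, -0.0, -1.5, -2.5, 40.8]
underside 0.11579469195407742
```

View pics/h1.png

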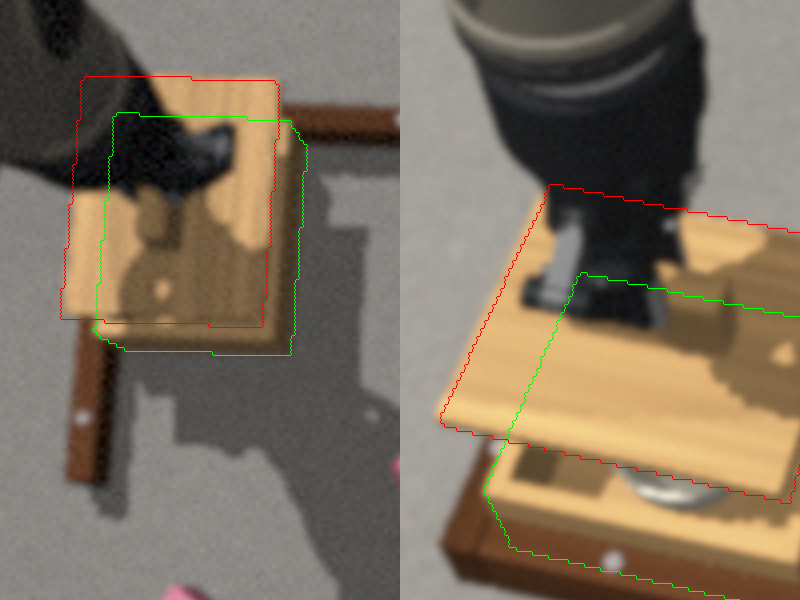

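The red outline (lid centred on the TCP) matches the lid well in the side view and is within about 3 mm in the top view. I'll refine the lid-in-hand offset, and recheck the box, with an edge-gradient fit.

```bash
cat > e.py <<'E'
from station import bot
from h import *
def grad(p):
    l=cv2.cvtColor(cv2.GaussianBlur(p["pixels"],(3,3),0),cv2.COLOR_RGB2LAB).astype(np.float32)
    return np.minimum(np.sqrt(sum(cv2.Sobel(l[...,k],cv2.CV_32F,a,b)**2 for k in range(3) for a,b in((1,0),(0,1)))),120)
def segs(g,p,S,ok):
    tot=[]
    for a,b in S:
        u=proj(p,a+(b-a)*np.linspace(.04,.96,80)[:,None]).astype(np.float32)
        tot.append(cv2.remap(g,u[None,:,0],u[None,:,1],1)[0])
    return np.concatenate(tot).mean()
def edges(hx,hy,z,v,which):
    c=place([np.array([[-hx,-hy,z],[hx,-hy,z],[hx,hy,z],[-hx,hy,z]])],*v)[0]
    E=dict(r=(0,1),f=(1,2),l=(2,3),n=(3,0)); return [(c[E[k][0]],c[E[k][1]]) for k in which]
def efit(items,v0,rng=.008):
    G=[grad(p) for p,_ in items]
    f=lambda v:-sum(segs(g,p,sum([edges(*e[:3],v,e[3]) for e in es],[]),0) for g,(p,es) in zip(G,items))
    best=min(((f((v0[0]+i,v0[1]+j,v0[2]+k)),(v0[0]+i,v0[1]+j,v0[2]+k)) for i in np.arange(-rng,rng+1e-6,.001) for j in np.arange(-rng,rng+1e-6,.001) for k in(-.02,-.01,0,.01,.02)),key=lambda q:q[0])
    r=minimize(f,best[1],method="Nelder-Mead",options=dict(initial_simplex=np.array(best[1])+np.array([[0,0,0],[.001,0,0],[0,.001,0],[0,0,.01]]),xatol=1e-4,fatol=1e-3)); return r.x,r.fun,best[1]
E
python3 - <<'E'
from e import *
o=bot.get_obs(); z=o["eef_pos"][2]-.0147; e=o["eef_pos"]
s=bot.read_camera("side"); t=bot.read_camera("top"); v=w(-.07,-.055)
L=(t,[(.073,.058,z+.008,"rfl")]),(s,[(.073,.058,z+.008,"nfl")])
for n,it in(("top",L[:1]),("side",L[1:]),("both",L)):
    r=efit(it,(e[0],e[1],A)); print("lid",n,np.round((r[0][:2]-e[:2])*1000,1),r[0][2]-A,r[1])
B=(t,[(.07,.055,.06,"n")]),(s,[(.07,.055,.06,"l")])
r=efit(B,(*v,A)); print("box",sf(r[0][:2]),r[0][2]-A,r[1])
S=[(t,[(.07,.055,.06,"n")])]; 
E
```

```text
lid top [ 0.9 -0.3] 0.028386878422749007 -85.05192565917969
lid side [2.7 0. ] -0.013555099545584003 -100.4901351928711
lid both [ 2.4 -0.6] -0.005861348256920876 -182.91714477539062
box [-70.90894313 -52.20757612] -0.0009322109517181099 -237.03475952148438
```

{"api": "jog_arm", "payload": {"motion": [[0, 0, 0, -2, -2, 0, 10], [0, 0, 0, -3.5, -4, 0, 10], [0, 0, 0, -3.5, -4, 10, 10], [0, 0, 0, -3.5, -4, 20, 10], [0, 0, 0, -3.5, -4, 30, 10], [0, 0, 0, -3.5, -4, 37, 10], [0, 0, 0, -3.5, -4, 40, 10], [0, 0, 0, -3.5, -4, 40, 10], [0, 0, 0, -3.5, -4, 40, 10], [0, 0, 0, -3.5, -4, 40, 10]]}}

```text
t: 22.55
eef_pos: [0.5908, 0.2937, 0.0895]
tool_rot: [-0.0, 1.0, -0.02, 0.0]
contact_force: [-0.8, 0.5, -1.5]
gripper_width: 0.19
grasp_force: 58.8
```

```bash
python3 - <<'E'
from e import *
v=w(-.07,-.055)
E=[]
for k in range(3):
    s=bot.read_camera("side"); o=bot.get_obs(); E.append(o["eef_pos"])
e=np.mean(E,0); z=e[2]-.0147; print(np.round(E,4).tolist(),sf(e[:2]),"underside",z,np.round(o["tool_rot"],4),np.round(o["joint_vel"],3),o["contact_force"],o["gripper_width"])
t=bot.read_camera("top")
L=(t,[(.073,.058,z+.008,"rfl")]),(s,[(.073,.058,z+.008,"nfl")])
for n,it in(("top",L[:1]),("side",L[1:]),("both",L)):
    r=efit(it,(e[0],e[1],A)); print("lid",n,sf(r[0][:2]),r[0][2]-A,r[1])
im=[]
for p,(x,y) in((t,(160,160)),(s,(170,265))):
    i=cv2.resize(p["pixels"],None,fx=4,fy=4,interpolation=2)
    if p is t:
      for q,c in((place(BOX,*v,A),(0,255,0)),):
        f=cv2.resize((sil(p,q)>.5).astype(np.uint8),None,fx=4,fy=4); cv2.drawContours(i,cv2.findContours(f,0,2)[0],-1,c,1)
    im.append(i[4*y:4*y+600,4*x:4*x+400])
cv2.imwrite("pics/h2.png",np.hstack(im)[...,::-1])
E
```

```text
[[0.5907, 0.2937, 0.0895], [0.5906, 0.2937, 0.0894], [0.5906, 0.2937, 0.0893]] [-72.78391524 -53.47752212] underside 0.07470800351336412 [-1.000e-04  9.998e-01 -2.010e-02  1.000e-04] [ 0.001  0.002 -0.002  0.003 -0.     0.002 -0.002] [ 0.30246734  0.25695373 -1.6394727 ] 0.1923939876298449
lid top [-71.46462358 -56.80841123] -0.033202214711803325 -96.31129455566406
lid side [-70.01378842 -54.08404924] -0.004079496486351052 -104.3365249633789
lid both [-70.25301078 -54.28498305] -0.0024597848770232175 -197.99710083007812
```

View pics/h2.png

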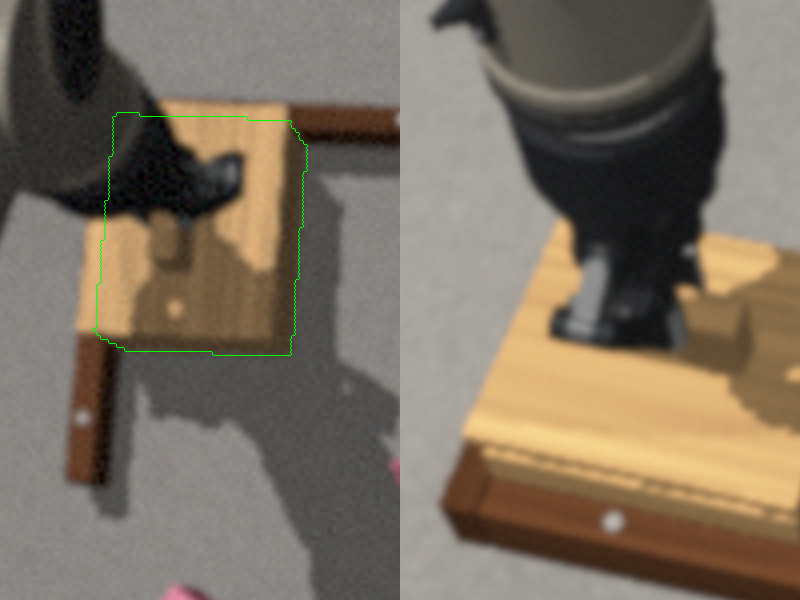

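The lid is at (−70.3, −54.3) mm against the goal (−70, −55), level, with its underside about 15 mm above the rim and the box outline still on the flush prediction. I'll confirm the stock and cup are where they were, then hand in.

```bash
python3 - <<'E'
from station import bot
import numpy as np
p=bot.read_camera("top")
for n in("blue_box","card_box","long_box","cup"): print(n,[(np.round(d["xy"]).tolist(),round(d["score"],2)) for d in bot.tip_of(n,p)][:1])
print(bot.get_obs()["eef_pos"]); print(bot.hand_in())
E
```

```text
blue_box [([367.0, 262.0], 0.81)]
card_box [([360.0, 198.0], 0.69)]
long_box [([362.0, 236.0], 0.95)]
cup [([452.0, 157.0], 0.74)]
[0.59053244 0.29359504 0.08919231]
the job is handed in; nothing more can be done
None
```

I pushed the box flush into the stop and handed the job in with the lid held level about 15 mm above the rim, within about 1 mm of centre by the camera fit; the stock boxes and cup showed no movement beyond a few pixels of detection noise.

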